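Slide a core stack under a screw clamp and clamp it

TASK

Slide the standing stack of ring cores along the clamp's bed, pushing it low down so that it stays upright on the bed, until it rests in the V stop under the screw. Then turn the T-handle clockwise until its stiffening shows that the foot has landed, and nip it up about a sixth of a turn past first touch (well short of half a turn: the cores crack). Let go, with the stack still home in the V, and leave the rest of the bench as it is.

Things in the scene. Friction and masses are not known exactly. Their poses are not given: they have to be found in the camera images.
- clamp: Portal screw clamp fixed to the bench. Origin: on the screw axis at bench level; z up, x from the open loading side (the robot's right) to the V stop (left), y towards the robot. Steel bed 16 mm thick, x -185 to 85 mm, y -95 to 95 mm. Two posts (22 mm diameter) at y = +-75 mm carry a grey bridge 50 mm deep (x) and 192 mm wide: underside 158, top 190 mm above the bench, nuts on it to 208 mm.
- seat (a point): Point on the bed's top face (16 mm above the bench) on the screw axis, where the centre of the stack's underside must come: there its flange touches both faces of the V stop. The V stop is 18 mm high, 90 degrees, just behind this point, open towards the clamp's -x. Axes as the clamp's.
- stack: Six dark ring cores on an arbor, standing loose on the bed's loading side, 0.55 to 1.0 kg. Foot flange 46 mm diameter x 10 mm, cores 38 mm diameter up to 88 mm, steel washer 34 mm diameter on top, 94 mm high in all. Origin: centre of its underside, z up. Friction on the bed 0.5 to 0.7: pushed above a third of its height it topples; an upright gripper's body may hit its top, so lean the tool back.
- foot: Pressure foot: steel disc 30 mm diameter x 8 mm on disc springs under the end of the screw; it does not turn. Origin: centre of its flat lower face. It sinks 2.4 mm per radian of the T-handle; once landed on the stack its springs give about 40 N per mm.
- t_handle (a joint): T-handle angle, rad; grows clockwise seen from above, lowering the foot. At 0 the foot hangs 7.2 mm over the seated stack, so it lands at about 3.0; it starts at 0 to 1.4. Keeping it turning takes 0.3 N m when free; after landing this rises by about 0.2 N m per rad, to about 0.5 at a sixth of a turn past touch (about 4.0). Held still it may show less. Stays where left.
- t_grip (a point): Centre of the T-handle's level bar, on the screw axis; x along the bar, z up. Bar 14 mm diameter, 124 mm long, ends 18 mm diameter; about 248 mm above the bench at angle 0, sinking with the screw. Below it a 12 mm neck, free for 36 mm under the bar's centre; nothing else so high. At joint angle q the bar lies along the clamp's x axis turned clockwise by q.
- glue_center (a point): White adhesive bottle, 38 mm diameter, 105 mm high, standing behind the V stop, off the bed; this point is half-way up. Leave alone.
- driver: Screwdriver 190 mm long lying beside the bed. Leave alone.
- core_a: Spare ring core, 38 mm diameter x 13 mm, lying beside the bed. Leave alone.
- core_b: Another spare ring core, the same. Leave alone.
- tweezers: Steel tweezers 125 mm long lying beside the bed. Leave alone.
Mind the look-alikes: they are no part of the job. Leave any pink or turquoise look-alike of the stack alone.

How it is judged:
By the outcome, as a careful person would: the job done as asked, in the order asked, and still so for the second after the job is handed in, with the robot touching nothing.
It also fails if it takes over 72 s, if anything falls off the work surface, if the arm or the gripper's body presses on something with over 40 N, if the wrist force passes 120 N, or if a joint passes its speed limit or range.

ROBOT

A 6-joint arm with a two-finger parallel gripper is mounted at the origin on the work surface. World frame = base frame: x ahead of the robot, y to its left, z up, the work surface at z = 0. Lengths are in mm, angles in rad, forces in N, time in s.
With the tool pointing down it reaches from about 275 to 825 mm from the base axis. Payload 4.9 kg.
Tool frame: the origin (TCP) lies at the very end of the fingers, on their centre line; the grasp point (between the pads) lies 19 mm behind it; z points along the fingers, y is the direction in which the jaws open and shut (so a half turn about z gives the same grasp; the last joint's range is limited). The gripper opens to 85 mm and grips with 20 to 120 N. Pads are 22 mm wide; open, the fingers measure 114 mm over their backs; the gripper's body (76 mm by 85 mm) begins 54 mm behind the grasp point. The pads swing forward as they close: fully open they stand 13 mm farther back than shut.
Start: joints at [-1.475, 0.326, -0.193, 1.052, 0, 1.437], TCP at [125.291, -535.556, 209.381] pointing down, gripper open.
Joint ranges: [-2.65, 2.65], [-0.97, 1.79], [-1.3, 1.35], [-1.93, 2.1], [-1.47, 1.37], [-3.14, 3.14]. Speed limits (rad/s): [2.57, 2.57, 3.14, 3.14, 3.14, 3.14].

INTERFACE

Orientations are given as [roll, pitch, yaw] about the fixed x, y, z axes, in that order (R = Rz(yaw) Ry(pitch) Rx(roll)).
In Python, from bench import bot, solve_ik, imaging gives the robot as it stands. Calls block until the motion is done:
- bot.move_ptp(position, orientation): joint-space move of the TCP to a pose.
- bot.movel(position, rot=None, max_speed=150, threshold=None): straight line of the TCP; rot=None keeps the orientation; max_speed is the mean speed in mm/s. With threshold (N) it stops when the force on the tool has changed by that much, and returns True; else False.
- bot.move_j(angles): joint-space move.
- bot.grip(opening, effort=None): opening from 0.0 (shut) to 1.0 (fully open); effort is the grip in N (None keeps the last); returns when the fingers have stopped.
- bot.dwell(seconds).
- solve_ik(position, orientation): joint angles nearest the present ones, or None.
- bot.get_state(): the state.
- imaging.capture(name): name is "scene" or "top"; returns the picture (480x640x3 uint8, blue, green, red); there is no depth.
- imaging.camera_model(name): a dict with "K" (3x3 intrinsics, pixels), "position" and "rotation" of the camera in the world. Camera axes: x right, y up, looking along -z (the intrinsics and any distortion apply to the point x, -y, -z); pixel columns grow to the right and rows downward; lengths in mm; the calibration is good to about 2 mm. A picture is of the moment at which its call begins. camera_model takes no time and is no camera call.
A pose or a line that the arm cannot do raises bot.IKError and nothing moves.
- bot.sign_off(): hands the job in, once; it reports no verdict.
The state is a dict: "t": time; "qpos": joint angles; "joint_velocities": joint speeds; "effort": joint torques, N m; "tcp_pos": TCP position; "orientation": TCP orientation; "contact_force": force on the tool from outside, world axes, zero at the start; "wrist_torque": the same for the moment, N m; "opening": opening from 0.0 (shut) to 1.0 (fully open).
Only numpy, scipy, OpenCV 4.12 (cv2) and the standard library are available. Lean on these libraries where they do the work, as an engineer would, in place of code of your own. Each camera call takes 0.05 s, during which the arm holds its last target.

## Working session

There is one attempt and no reset: what is moved stays moved. The work goes in short steps, each a Python script; the robot and the scene stay as the last script left them, time stands still between calls to the robot, and variables do not carry over. Pictures are saved under pics/ and viewed, and the job is handed in when it is done.

```bash
ls; mkdir -p pics
python3 - <<'E'
from bench import bot, solve_ik, imaging
import cv2
for n in("scene","top"):
    im=imaging.capture(n); cv2.imwrite(f"pics/{n}0.png",im); m=imaging.camera_model(n); print(n,m)
s=bot.get_state(); print(s)
E
```

```text
pics
scene {'K': array([[572.65670401,   0.        , 331.96251842],
       [  0.        , 572.65670401, 243.19300937],
       [  0.        ,   0.        ,   1.        ]]), 'position': array([861.98717836, 609.55598817, 876.14631513]), 'rotation': array([ 0.728198  , -0.01621149,  2.69444247])}
top {'K': array([[492.9281247 ,   0.        , 320.65501259],
       [  0.        , 492.9281247 , 238.52516639],
       [  0.        ,   0.        ,   1.        ]]), 'position': array([412.58492842,  22.35899732, 932.14526187]), 'rotation': array([ 0.18941355,  0.02857403, -1.58446727])}
{'t': 0.1, 'qpos': array([-1.47519857e+00,  3.26879622e-01, -1.93479140e-01,  1.05195836e+00,
       -2.22878105e-06,  1.43660800e+00]), 'joint_velocities': array([-0.00082159, -0.00062514,  0.00256784,  0.00080251, -0.00263524,
       -0.00151042]), 'effort': array([ 7.39762163e-04, -4.44239545e+01,  2.63037372e+01,  7.87067343e-03,
       -1.04765993e-04, -9.93022070e-06]), 'tcp_pos': array([ 125.23827516, -535.0024255 ,  208.67656833]), 'orientation': array([-3.14008523e+00, -2.01252150e-04,  2.29785933e-01]), 'contact_force': array([0.47375418, 0.16922027, 1.37404276]), 'wrist_torque': array([ 0.03256468, -0.01411438, -0.03919662]), 'opening': 1.0007560217606861}
```

View pics/scene0.png

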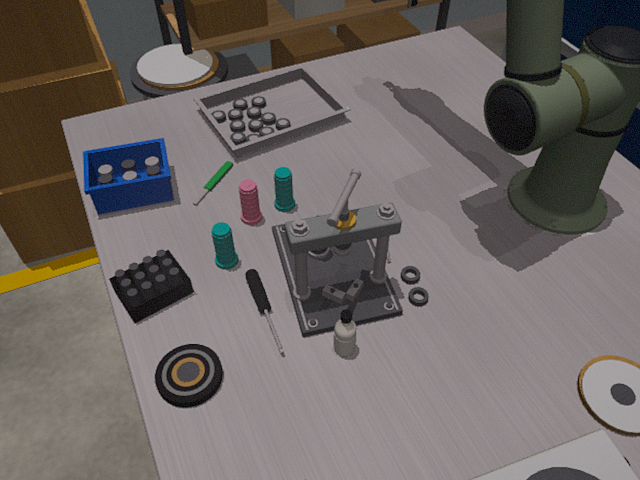

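View pics/top0.png

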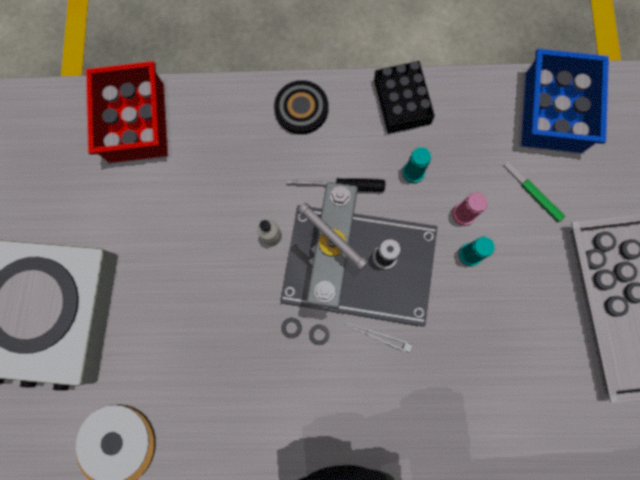

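```bash
cat > h.py <<'E'
import numpy as np, cv2
from scipy.spatial.transform import Rotation as R
from bench import bot, solve_ik, imaging
def cam(n):
    m=imaging.camera_model(n); return m["K"],np.array(m["position"]),R.from_euler('xyz',m["rotation"]).as_matrix()
def proj(n,P):
    K,c,r=cam(n); p=(np.atleast_2d(P)-c)@r; p=p*[1,-1,-1]; q=p@K.T; return q[:,:2]/q[:,2:]
def ray(n,uv,z):
    K,c,r=cam(n); d=np.linalg.inv(K)@np.array([uv[0],uv[1],1.]); d=r@(d*[1,-1,-1]); return c+d*(z-c[2])/d[2]
E
python3 - <<'E'
from h import *
t=cv2.imread("pics/top0.png"); s=cv2.imread("pics/scene0.png")
a=t[170:350,250:450]; cv2.imwrite("pics/topc.png",cv2.resize(a,None,fx=4,fy=4,interpolation=cv2.INTER_CUBIC)[:600*2,:800][:720])
cv2.imwrite("pics/topc.png",cv2.resize(t[180:330,260:460],(800,600),interpolation=cv2.INTER_CUBIC))
cv2.imwrite("pics/scenec.png",cv2.resize(s[160:360,200:440],(720,600),interpolation=cv2.INTER_CUBIC))
print(proj("top",[0,0,0]),proj("scene",[0,0,0]))
for uv in [(297,208),(437,228),(425,324),(281,304)]: print(ray("top",uv,16))
E
```

```text
[[352.83200693 580.31398449]] [[556.45557572 198.30595325]]
[649.13163498  90.7210949   16.        ]
[ 604.65757269 -173.84401249   16.        ]
[ 426.48702931 -141.79558584   16.        ]
[466.68954947 121.22164149  16.        ]
```

View pics/topc.png

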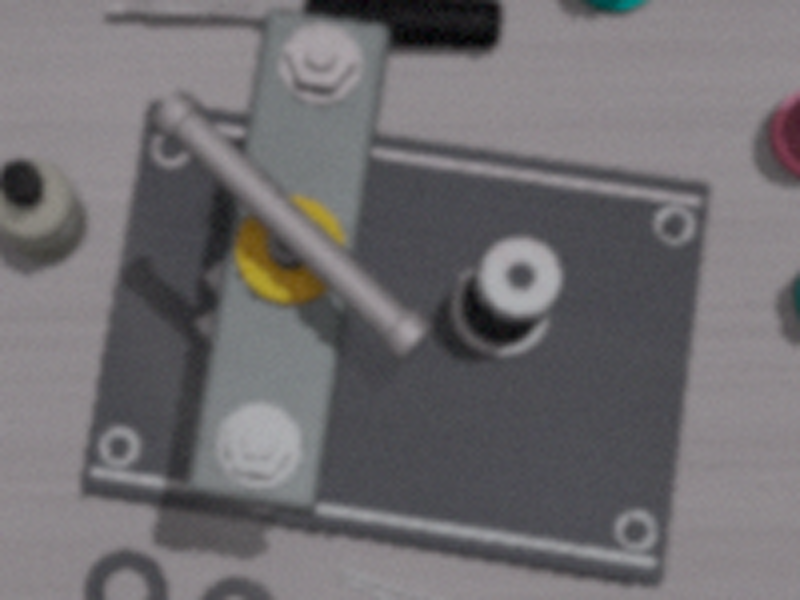

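View pics/scenec.png

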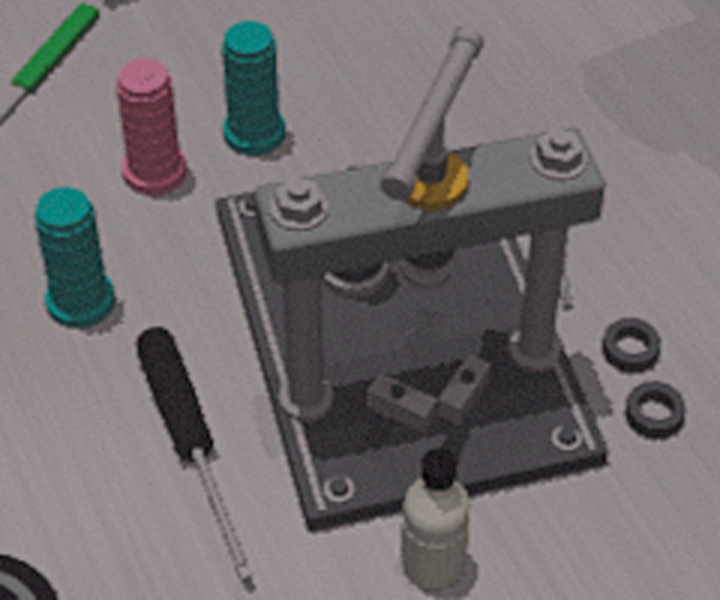

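```bash
cat > fit.py <<'E'
from h import *
from scipy.optimize import least_squares
T=lambda l:np.array([(260+a/4-.4,180+b/4-.4) for a,b in l]); S=lambda l:np.array([(200+a/3-.35,160+b/3-.35) for a,b in l])
# clamp: top far-left = +x,-y
obs=[]
for P,uv in zip([(85,-95,16),(-185,-95,16),(-185,95,16),(85,95,16),(25,-96,190),(-25,-96,190),(-25,96,190),(25,96,190),(0,-75,203),(0,75,203)],
  T([(155,100),(708,183),(660,578),(84,488),(268,12),(389,28),(315,508),(190,492),(320,62),(258,442)])): obs.append(("top",P,uv))
for P,uv in zip([(85,-95,16),(85,95,16),(-185,-95,16),(-25,-96,190),(-25,96,190),(25,96,190),(25,-96,190)],
  S([(310,517),(606,455),(218,200),(257,186),(584,128),(605,182),(274,246)])): obs.append(("scene",P,uv))
def w(p,P):
    c,s=np.cos(p[2]),np.sin(p[2]); P=np.asarray(P,float); return np.array([p[0]+c*P[0]-s*P[1],p[1]+s*P[0]+c*P[1],P[2]])
f=lambda p,o=obs:np.concatenate([proj(n,w(p,P))[0]-uv for n,P,uv in o])
p0=[555,20,1.42]
for o in (obs,obs[:10],obs[10:]):
    r=least_squares(f,p0,loss='soft_l1',kwargs=dict(o=o)); print(r.x); print(np.round(f(r.x,o).reshape(-1,2),1).tolist())
p=least_squares(f,p0,loss='soft_l1').x
def g(b):
    q=b[0]; z=248-2.4*q; out=[]
    for n,e,uv in [("top",57,T([(174,110)])[0]),("top",-57,T([(404,335)])[0]),("scene",57,S([(398,185)])[0]),("scene",-57,S([(466,42)])[0])]:
        out.append(proj(n,[b[1]+e*np.cos(p[2]-q),b[2]+e*np.sin(p[2]-q),z])[0]-uv)
    return np.concatenate(out)
r=least_squares(g,[.6,p[0],p[1]]);print("bar",r.x,np.round(r.fun,1))
sw=ray("top",T([(521,277)])[0],110); sb=ray("top",T([(499,312)])[0],26)
print("stack",sw,sb)
c,s=np.cos(p[2]),np.sin(p[2])
for v in(sw,sb): d=v[:2]-p[:2]; print("in clamp",d@[c,s],d@[-s,c])
for n,uv in [("top",T([(520,265)]))]: pass
E
python3 fit.py
```

```text
[547.99784617  24.48727387   1.39609205]
[[-1.9, -0.2], [0.4, 0.2], [0.2, 2.2], [-1.5, 1.1], [-0.9, -1.6], [0.5, -0.9], [0.1, 1.4], [-1.7, 0.1], [-0.1, -1.3], [-0.2, 0.6], [-0.7, 0.1], [1.7, -2.1], [-0.9, -1.4], [-1.6, -1.3], [-1.7, -2.3], [1.4, -0.1], [-0.6, 0.4]]
[548.24389079  23.88396733   1.39810323]
[[-1.7, -0.3], [0.7, -0.1], [0.6, 1.9], [-1.1, 1.0], [-0.6, -1.7], [0.7, -1.1], [0.6, 1.3], [-1.2, -0.0], [0.2, -1.5], [0.3, 0.5]]
[547.91510398  26.84567064   1.38800262]
[[-0.6, 0.9], [2.2, -0.7], [0.2, -1.1], [-1.0, -0.7], [-0.7, -1.2], [2.2, 1.1], [-0.2, 1.0]]
bar [  0.61745074 549.27726361  25.20217971] [-0.3  0.6 -0.4 -0.6 -0.5 -1.1  0.2  0.2]
stack [550.62135105 -72.70013465 110.        ] [548.48975131 -71.60887003  26.        ]
in clamp -95.25201059926519 -19.476386467236033
in clamp -94.54786534171569 -17.18755371581978
```

```bash
cat > k.py <<'E'
from h import *
C=np.array([548.3,24.6]); YAW=1.3965
cx=np.array([np.cos(YAW),np.sin(YAW)]); cy=np.array([-np.sin(YAW),np.cos(YAW)])
def W(x,y,z): return np.array([*(C+x*cx+y*cy),z])
def toC(v): d=np.array(v)[:2]-C; return d@cx,d@cy
def tilt(th,a,flip=1):  # a: push yaw in world
    d=np.array([np.cos(a),np.sin(a),0]); z=np.sin(th)*d-np.cos(th)*np.array([0,0,1]); y=flip*np.array([-np.sin(a),np.cos(a),0])
    return R.from_matrix(np.c_[np.cross(y,z),y,z]).as_euler('xyz')
E
python3 - <<'E'
from k import *
for n,b in [("turq",(475,257)),("pink",(464,215)),("turq2",(413,175))]: v=ray("top",b,10); print(n,v.round(),np.round(toC(v)))
# stack in clamp
st=np.array([-94.9,-18.])
a=YAW+np.arctan2(18,94.9); print("push yaw",a)
lim=np.array([[-2.65,2.65],[-.97,1.79],[-1.3,1.35],[-1.93,2.1],[-1.47,1.37],[-3.14,3.14]])
for th in (30,35,40,45,50):
  for fl in (1,-1):
    rot=tilt(np.radians(th),a,fl); o=[]
    for s in (-140,-28):
      for z in (26,140):
        u=-st/np.linalg.norm(st); P=W(*( (0,0)+u*s if 0 else u*s),z); q=solve_ik(P,rot); o.append(None if q is None else np.round(q,2).tolist())
    print(th,fl,o)
for y in np.arange(-0.7,4,.5):
    pass
for q in (0.6,1.5,2.5,3.2,4.1):
    for k in (-2,-1,0,1,2):
        j=solve_ik(W(0,0,229-2.4*q),[np.pi,0,YAW-q+k*np.pi]); print(q,k,None if j is None else np.round(j,2))
E
```

```text
turq [ 549. -243.   10.] [-263.  -47.]
pink [ 630. -228.   10.] [-234. -124.]
turq2 [ 712. -135.   10.] [-129. -189.]
push yaw 1.5839466495346193
30 1 [[-0.59, 0.73, -0.15, 1.0, 0.43, -2.24], [-0.59, 0.61, -0.05, 1.22, 0.43, -2.24], [-0.42, 0.66, -0.31, 0.85, 0.47, -2.06], [-0.42, 0.52, -0.21, 1.08, 0.47, -2.06]]
30 -1 [[-0.59, 0.73, -0.15, 1.0, 0.43, 0.9], [-0.59, 0.61, -0.05, 1.22, 0.43, 0.9], [-0.42, 0.66, -0.31, 0.85, 0.47, 1.08], [-0.42, 0.52, -0.21, 1.08, 0.47, 1.08]]
35 1 [[-0.62, 0.79, -0.1, 1.08, 0.48, -2.3], [-0.62, 0.66, -0.01, 1.29, 0.48, -2.3], [-0.46, 0.7, -0.27, 0.91, 0.54, -2.13], [-0.46, 0.56, -0.18, 1.13, 0.54, -2.13]]
35 -1 [[-0.62, 0.79, -0.1, 1.08, 0.48, 0.84], [-0.62, 0.66, -0.01, 1.29, 0.48, 0.84], [-0.46, 0.7, -0.27, 0.91, 0.54, 1.01], [-0.46, 0.56, -0.18, 1.13, 0.54, 1.01]]
40 1 [[-0.65, 0.85, -0.04, 1.16, 0.53, -2.36], [-0.65, 0.72, 0.04, 1.37, 0.53, -2.36], [-0.49, 0.75, -0.23, 0.97, 0.6, -2.2], [-0.49, 0.61, -0.15, 1.19, 0.6, -2.2]]
40 -1 [[-0.65, 0.85, -0.04, 1.16, 0.53, 0.78], [-0.65, 0.72, 0.04, 1.37, 0.53, 0.78], [-0.49, 0.75, -0.23, 0.97, 0.6, 0.94], 
[... 1108 characters left out ...]
.09  0.31 -0.17  1.09  0.   -3.13]
2.5 -2 [-0.09  0.32 -0.17  1.08  0.   -2.13]
2.5 -1 [-0.09  0.32 -0.17  1.08  0.    1.01]
2.5 0 [-0.09  0.32 -0.17  1.08  0.   -2.13]
2.5 1 [-0.09  0.32 -0.17  1.08  0.    1.01]
2.5 2 [-0.09  0.32 -0.17  1.08  0.   -2.13]
3.2 -2 [-0.09  0.32 -0.18  1.08  0.   -1.43]
3.2 -1 [-0.09  0.32 -0.18  1.08  0.    1.71]
3.2 0 [-0.09  0.32 -0.18  1.08  0.   -1.43]
3.2 1 [-0.09  0.32 -0.18  1.08  0.    1.71]
3.2 2 [-0.09  0.32 -0.18  1.08  0.   -1.43]
4.1 -2 [-0.09  0.32 -0.18  1.07  0.   -0.53]
4.1 -1 [-0.09  0.32 -0.18  1.07  0.    2.61]
4.1 0 [-0.09  0.32 -0.18  1.07  0.   -0.53]
4.1 1 [-0.09  0.32 -0.18  1.07  0.    2.61]
4.1 2 [-0.09  0.32 -0.18  1.07  0.   -0.53]
```

```bash
cat >> k.py <<'E'
st=np.array([-94.9,-18.]); u=-st/np.linalg.norm(st); A=YAW+np.arctan2(u[1],u[0]); ROT=tilt(np.radians(32),A,-1); D=np.linalg.norm(st)
def L(s,z): return W(*(u*s),z)
def show(n,name):
    im=imaging.capture(n); x=im[150:330,240:500] if n=="top" else im[150:350,200:460]; cv2.imwrite("pics/"+name,cv2.resize(x,None,fx=3,fy=3,interpolation=cv2.INTER_CUBIC))
def rep():
    s=bot.get_state(); print(round(s["t"],2),s["tcp_pos"].round(1),s["orientation"].round(3),s["contact_force"].round(1),s["wrist_torque"].round(2),round(s["opening"],2)); return s
E
python3 - <<'E'
from k import *
bot.grip(0.26,40); rep()
bot.move_ptp(L(-D-38,170),ROT); rep()
show("top","a1.png"); show("scene","a2.png")
E
```

```text
0.72 [ 125.3 -535.6  209.4] [3.142 0.    0.23 ] [-1.8 -0.3 -0.7] [-0.02 -0.05  0.06] 0.26
2.83 [ 549.9 -111.   170.2] [ 3.141 -0.558  1.583] [ 0.2  0.6 -0.4] [-0.51  0.01  0.03] 0.26
```

View pics/a1.png

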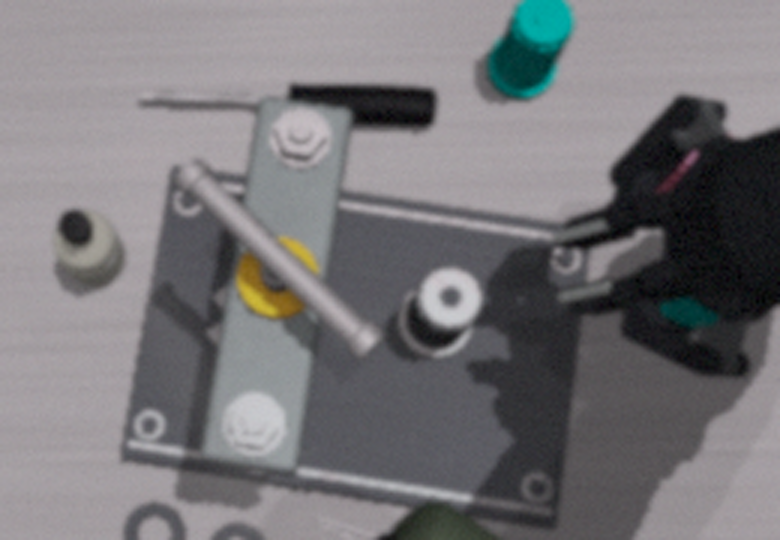

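View pics/a2.png

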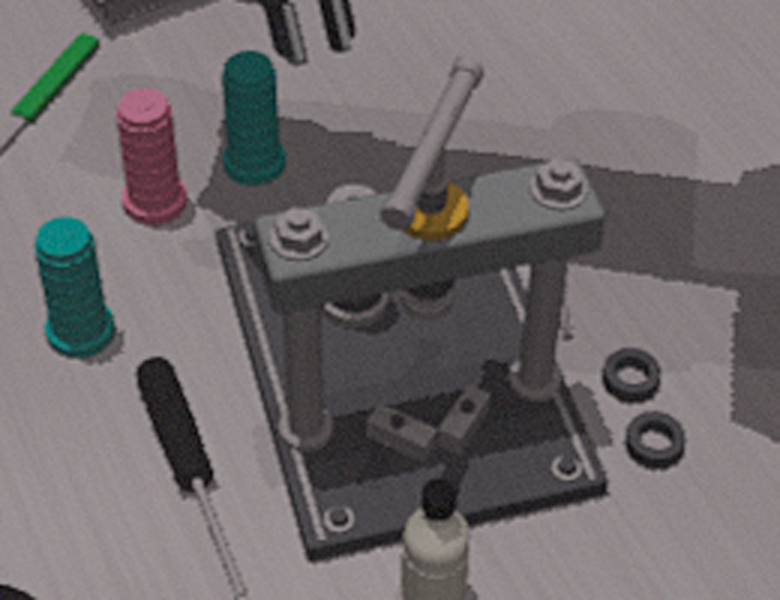

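Run:
```python
from k import *
s=bot.get_state()
print((proj("top",s["tcp_pos"])-[240,150])*3)
print(ray("top",(240+452/3-.3,150+297/3-.3),110), ray("top",(240+436/3-.3,150+326/3-.3),26), W(*st,0))
bot.movel(L(-D-38,60),max_speed=150)
print(bot.movel(L(-D-38,25.2),max_speed=40,threshold=8)); rep()
show("top","b1.png"); show("scene","b2.png")
```

```text
[[535.87630984 277.1889411 ]]
[550.86150173 -73.57783651 110.        ] [547.03333977 -72.81509266  26.        ] [549.57017906 -71.98362514   0.        ]
False
4.83 [ 550.2 -110.1   25.4] [ 3.141 -0.558  1.584] [0.3 0.1 0.5] [-0.53 -0.01  0.  ] 0.26
```

View pics/b1.png

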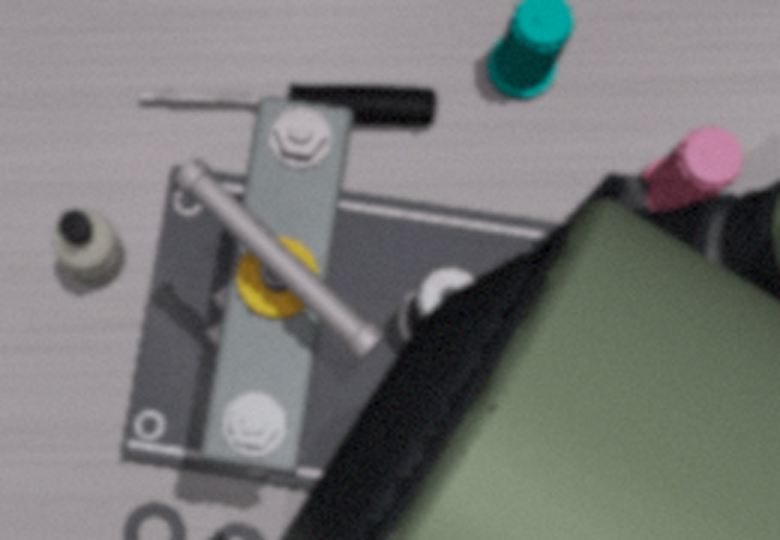

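View pics/b2.png

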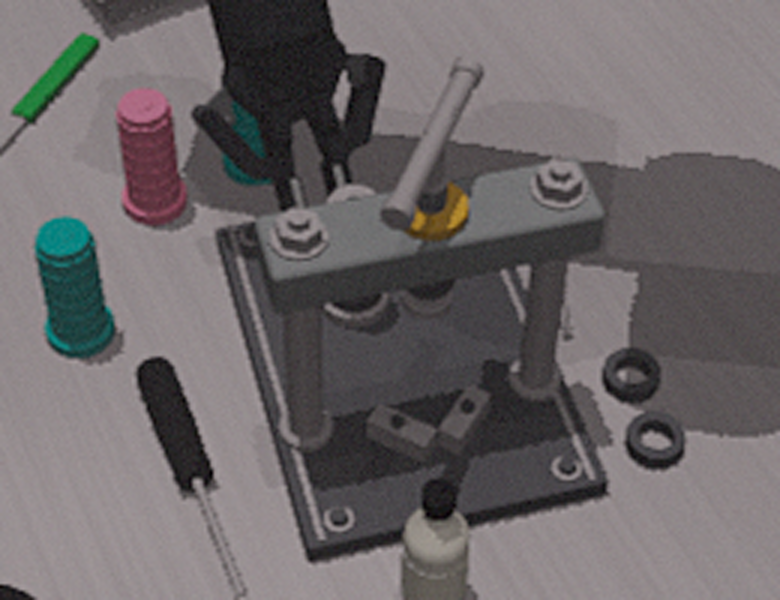

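```bash
cat > kin.py <<'E'
from k import *
import itertools
# radial-plane poses: tool pitch phi from vertical-up direction, azimuth along +x
rows=[];rhs=[]
for r in (350,450,550,650):
  for z in (100,200,300,400):
    for t in (-.4,0,.4):
      rot=R.from_euler('xyz',[np.pi,t,0]).as_euler('xyz')
      q=solve_ik([r,0,z],rot)
      if q is None: continue
      zt=R.from_euler('xyz',rot).as_matrix()[:,2]
      a,b=q[1],q[1]-q[2]; 
      if abs(q[0])>.01 or abs(q[4])>.01: print(np.round(q,3)); continue
      # r = r0 + A sin a + B cos a + C sin b + D cos b + L3*zt
      rows.append([1,0,np.sin(a),np.cos(a),np.sin(b),np.cos(b),zt[0],zt[2]]);rhs.append(r)
      rows.append([0,1,np.cos(a),-np.sin(a),np.cos(b),-np.sin(b),zt[2],-zt[0]]);rhs.append(z)
x,res,rk,_=np.linalg.lstsq(np.array(rows),np.array(rhs),rcond=None); print(x.round(1),res,rk,len(rhs))
E
python3 kin.py
```

```text
[-0.336 -0.213 -1.207  0.196  0.129  2.83 ]
[-0.212  0.083 -0.827  0.661  0.     2.93 ]
[-0.155  0.421 -0.462  1.084 -0.06   2.999]
[-0.336 -0.403 -1.     0.594  0.129  2.83 ]
[-0.212 -0.045 -0.66   0.956  0.     2.93 ]
[-0.155  0.31  -0.336  1.321 -0.06   2.999]
[-0.336 -0.473 -0.773  0.891  0.129  2.83 ]
[-0.212 -0.109 -0.457  1.223  0.     2.93 ]
[-0.155  0.242 -0.164  1.56  -0.06   2.999]
[-0.336 -0.473 -0.525  1.139  0.129  2.83 ]
[-0.212 -0.119 -0.217  1.472  0.     2.93 ]
[-0.155  0.22   0.058  1.804 -0.06   2.999]
[-0.23   0.015 -1.024  0.141  0.089  2.929]
[-0.164  0.258 -0.602  0.711  0.     2.977]
[-0.128  0.58  -0.182  1.206 -0.05   3.024]
[-0.23  -0.158 -0.853  0.485  0.089  2.929]
[-0.164  0.149 -0.452  0.97   0.     2.977]
[-0.128  0.489 -0.059  1.42  -0.05   3.024]
[-0.23  -0.243 -0.648  0.775  0.089  2.929]
[-0.164  0.09  -0.261  1.22   0.     2.977]
[-0.128  0.438  0.116  1.646 -0.05   3.024]
[-0.23  -0.265 -0.413  1.031  0.089  2.929]
[-0.164  0.079 -0.024  1.467  0.     2.977]
[-0.128  0.432  0.356  1.891 -0.05   3.024]
[-0.175  0.193 -0.811  0.172  0.068  2.98 ]

[... 706 characters left out ...]
0.095  0.939  0.772  1.801 -0.037  3.054]
[-0.141  0.159 -0.269  0.746  0.055  3.011]
[-0.113  0.49   0.284  1.365  0.     3.028]
[-0.141  0.133 -0.05   0.992  0.055  3.011]
[-0.113  0.513  0.572  1.629  0.     3.028]Traceback (most recent call last):
  File "kin.py", line 17, in <module>
    x,res,rk,_=np.linalg.lstsq(np.array(rows),np.array(rhs),rcond=None); print(x.round(1),res,rk,len(rhs))
               ~~~~~~~~~~~~~~~^^^^^^^^^^^^^^^^^^^^^^^^^^^^^^^^^^^^^^^^^
    _assert_2d(a, b)
    ~~~~~~~~~~^^^^^^
    raise LinAlgError('%d-dimensional array given. Array must be '
            'two-dimensional' % a.ndim)
numpy.linalg.LinAlgError: 1-dimensional array given. Array must be two-dimensional
```

```bash
cat > kin.py <<'E'
from k import *
rows=[];rhs=[]
rng=np.random.default_rng(0)
Ry=lambda a:R.from_euler('y',a).as_matrix(); Rz=lambda a:R.from_euler('z',a).as_matrix()
def blocks(q):
    return Rz(q[0]),Ry(q[1]),Ry(q[1]-q[2]),Ry(q[1]-q[2]+q[3])
if __name__=="__main__":
  for i in range(60):
    rot=(R.from_rotvec(rng.uniform(-.6,.6,3))*R.from_euler('x',np.pi)).as_euler('xyz'); P=[rng.uniform(350,650),rng.uniform(-250,250),rng.uniform(100,400)]
    q=solve_ik(P,rot)
    if q is None: continue
    A,B,C_,D_=blocks(q); zt=R.from_euler('xyz',rot).as_matrix()[:,2]
    rows.append(np.c_[A,(A@B)[:,[0,2]],(A@C_)[:,[0,2]],(A@D_)[:,[0,2]],zt]); rhs.append(P)
  M=np.vstack(rows); x,res,rk,_=np.linalg.lstsq(M,np.concatenate(rhs),rcond=None); print(x.round(1),np.abs(M@x-np.concatenate(rhs)).max(),rk)
  np.save("kin.npy",x)
  def pts(q):
    A,B,C_,D_=blocks(q); p0=A@x[:3]; p1=p0+A@B@[x[3],0,x[4]]; p2=p1+A@C_@[x[5],0,x[6]]; p3=p2+A@D_@[x[7],0,x[8]]; return p0,p1,p2,p3
  for s in (-D-38,-60,-26):
    for th in (32,):
      q=solve_ik(L(s,25.2),ROT); print(s)
      for p in pts(q): print("  ",p.round(),np.round(toC(p)))
E
python3 kin.py
```

```text
[  0.   73.6 303.2  -0.  514.  398.2  69.7 118.3  -0.  325.5] 7.958078640513122e-13 10
-134.5919768924935
   [ 41.  61. 303.] [-52. 506.]
   [ 332. -135.  679.] [-194.  185.]
   [ 585. -305.  413.] [-318.  -93.]
   [ 552. -282.  301.] [-302.  -57.]
-60
   [ 34.  65. 303.] [-49. 513.]
   [326. -89. 697.] [-150.  199.]
   [ 581. -224.  415.] [-239.  -76.]
   [ 551. -208.  301.] [-228.  -43.]
-26
   [ 31.  67. 303.] [-48. 517.]
   [322. -68. 704.] [-130.  206.]
   [ 579. -187.  415.] [-203.  -67.]
   [ 551. -174.  301.] [-195.  -37.]
```

Run:
```python
from k import *
r=bot.movel(L(-70,25.2),max_speed=45,threshold=16); print(r); rep(); show("top","c1.png"); show("scene","c2.png")
```

```text
False
6.52 [550.3 -46.8  25.6] [ 3.139 -0.555  1.585] [ 1.2 -5.9  2.6] [-1.32 -0.07 -0.02] 0.26
```

View pics/c2.png

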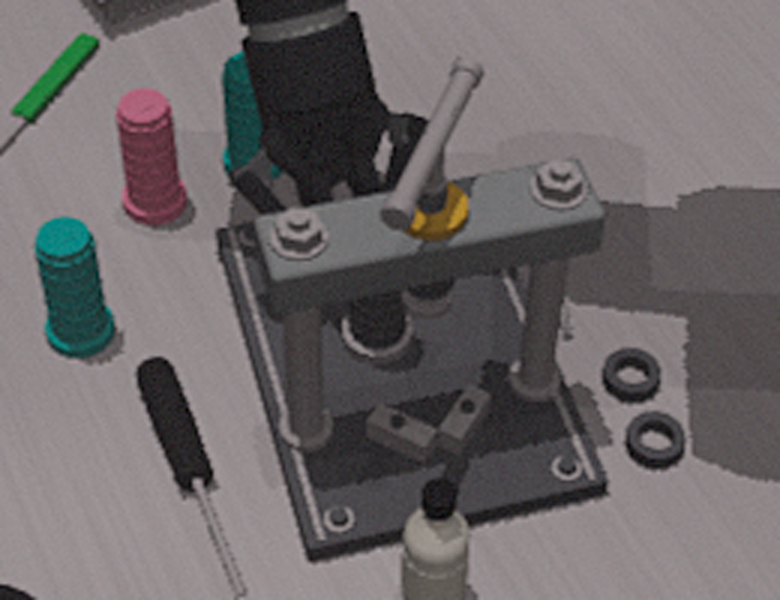

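View pics/c1.png

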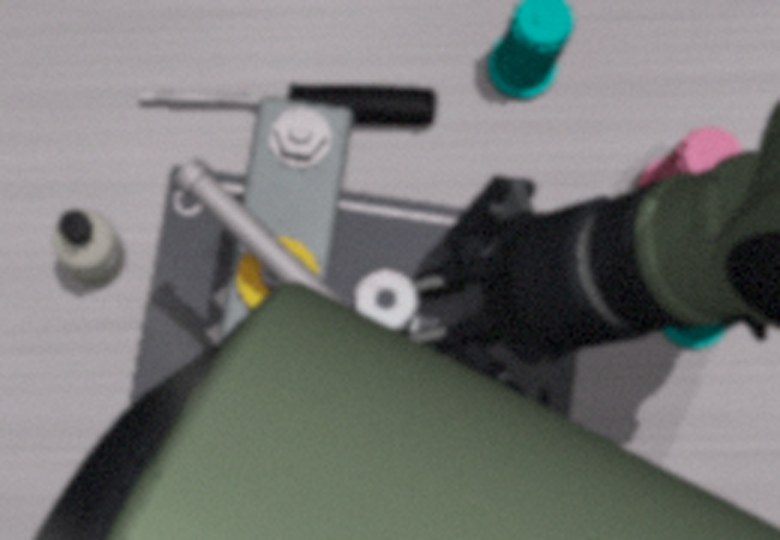

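Run:
```python
from k import *
r=bot.movel(L(-38,25.2),max_speed=40,threshold=12); print(r); rep()
if not r:
  r=bot.movel(L(-14,25.2),max_speed=18,threshold=12); print(r); rep()
print(toC(bot.get_state()["tcp_pos"])); show("scene","d2.png"); show("top","d1.png")
```

```text
False
7.57 [549.8 -14.6  25.6] [ 3.139 -0.555  1.585] [ 0.9 -5.7  2. ] [-1.2  -0.01  0.01] 0.26
False
9.05 [549.5   9.3  25.6] [ 3.139 -0.555  1.585] [ 0.8 -6.   2.8] [-1.31 -0.01 -0.01] 0.26
(np.float64(-14.873285034661318), np.float64(-3.8727974135152405))
```

View pics/d2.png

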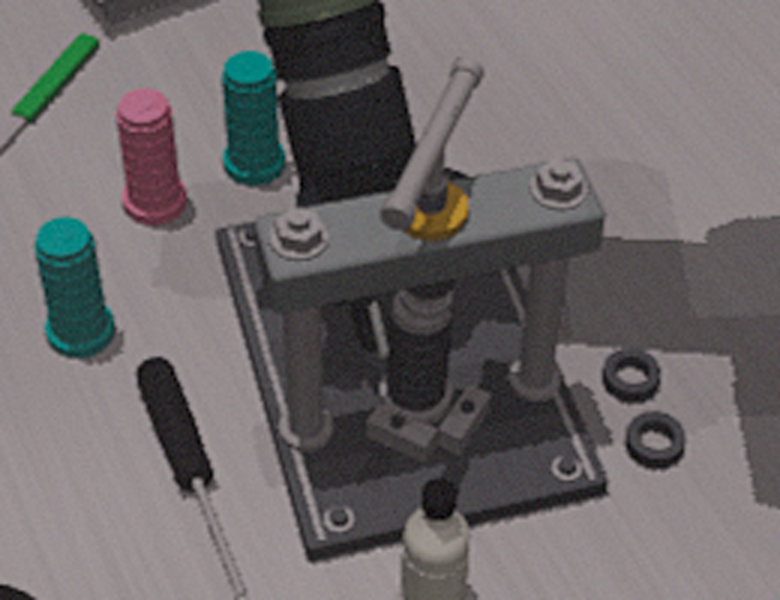

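View pics/d1.png

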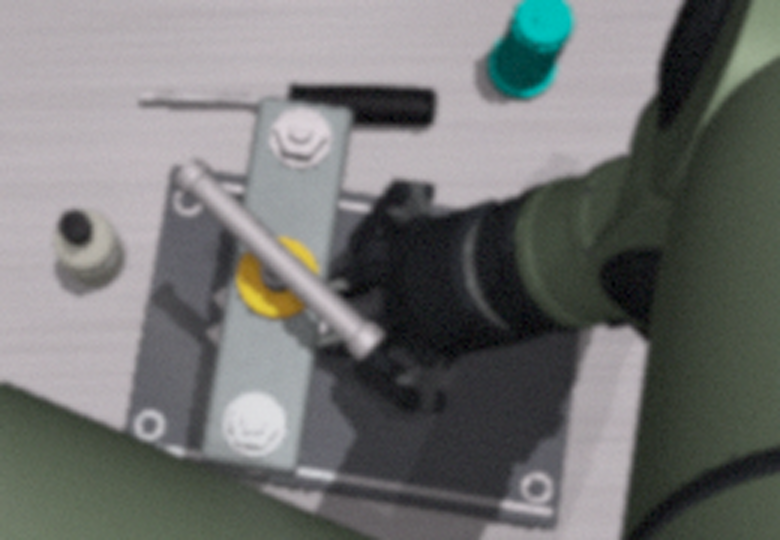

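Run:
```python
from k import *
v=ray("top",(240+387/3-.3,150+298/3-.3),110); print(toC(v), (np.array(toC(v)))@u+70)
# stack base outline in scene for candidate seat positions
im=cv2.imread("pics/d2.png")
for x,y,c in ((0,0,(0,255,0)),(-6,-1,(0,0,255))):
  for r,z in ((23,16),(23,26),(17,110)):
    p=np.array([W(x+r*np.cos(t),y+r*np.sin(t),z) for t in np.linspace(0,6.28,60)]); q=(proj("scene",p)-[200,150])*3+1
    cv2.polylines(im,[q.round().astype(int)],True,c,1)
cv2.imwrite("pics/d3.png",cv2.resize(im[250:480,250:600],(800,526)))
```

```text
(np.float64(-60.33985654108398), np.float64(-13.33249929927903)) 8.232578262930758
```

View pics/d3.png

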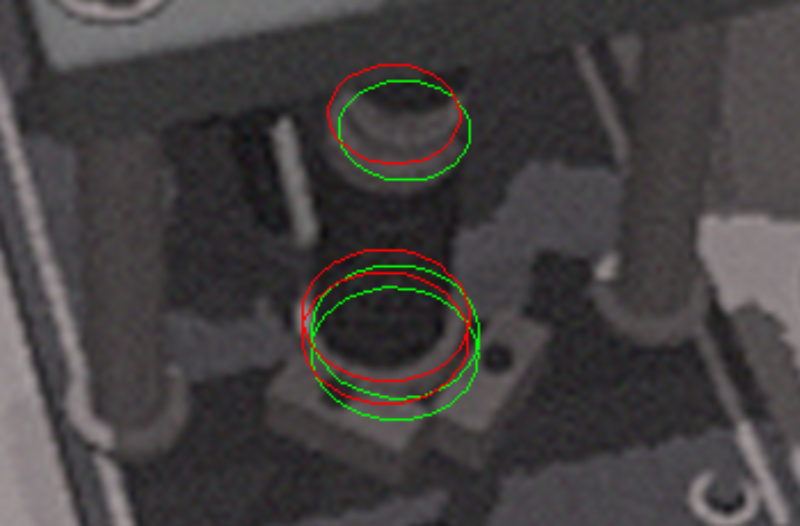

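Run:
```python
from k import *
r=bot.movel(L(-2,25.2),max_speed=10,threshold=10); print(r); rep()
print(toC(bot.get_state()["tcp_pos"])); show("scene","e2.png")
```

```text
True
10.02 [549.7  15.6  25.6] [ 3.139 -0.549  1.585] [-2.1 -7.5  2.4] [-1.28  0.25  0.14] 0.26
(np.float64(-8.627177873154372), np.float64(-2.95380296462267))
```

View pics/e2.png

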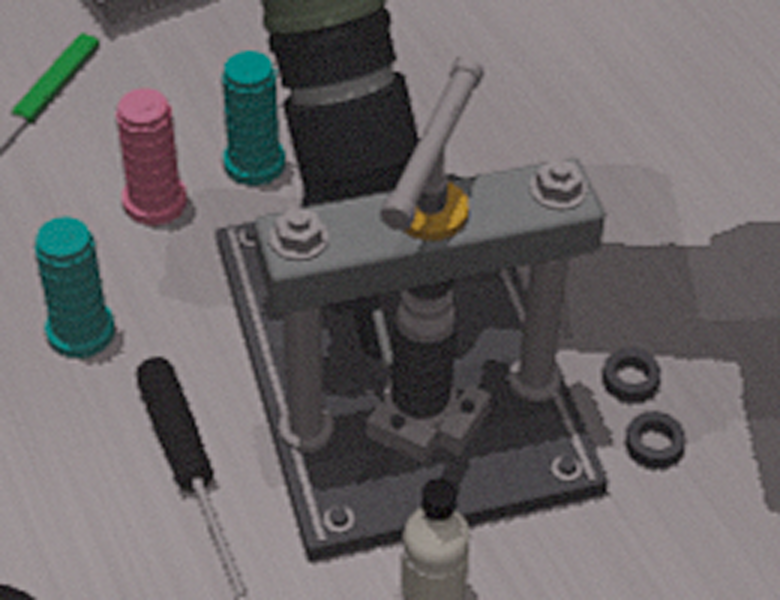

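Run:
```python
from k import *
x,y=toC(bot.get_state()["tcp_pos"])
print(cx.round(2))
r=bot.movel(W(x+1.0,y+2.2,25.2),max_speed=8,threshold=18); print(r); s=rep(); f=s["contact_force"][:2]; print(toC(s["tcp_pos"]),f@cx,f@cy)
r=bot.movel(W(x+4.0,y+2.4,25.2),max_speed=8,threshold=15); print(r); s=rep(); f=s["contact_force"][:2]; print(toC(s["tcp_pos"]),f@cx,f@cy)
show("scene","f2.png")
```

```text
[0.17 0.98]
False
10.46 [548.7  15.8  25.5] [ 3.137 -0.549  1.585] [ 0.5 -4.4  2. ] [-1.22 -0.17 -0.08] 0.26
(np.float64(-8.584112953590251), np.float64(-1.9489866258737354)) -4.263082751917261 -1.3024205856695665
False
10.98 [549.3  17.3  26. ] [ 3.137 -0.547  1.584] [ -2.1 -10.3   7.1] [-1.57  0.37  0.23] 0.26
(np.float64(-7.025567740306208), np.float64(-2.2337643961321754)) -10.506191157465091 0.25449801226300856
```

View pics/f2.png

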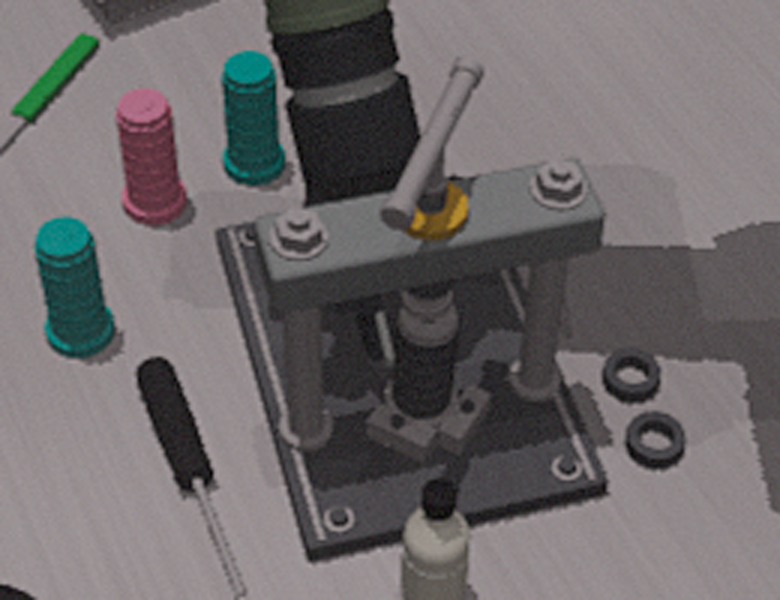

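Run:
```python
import cv2
im=cv2.imread("pics/f2.png")[260:470,330:530]; cv2.imwrite("pics/f3.png",cv2.resize(im,None,fx=2.85,fy=2.85,interpolation=cv2.INTER_CUBIC))
```

```text
(no output)
```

View pics/f3.png

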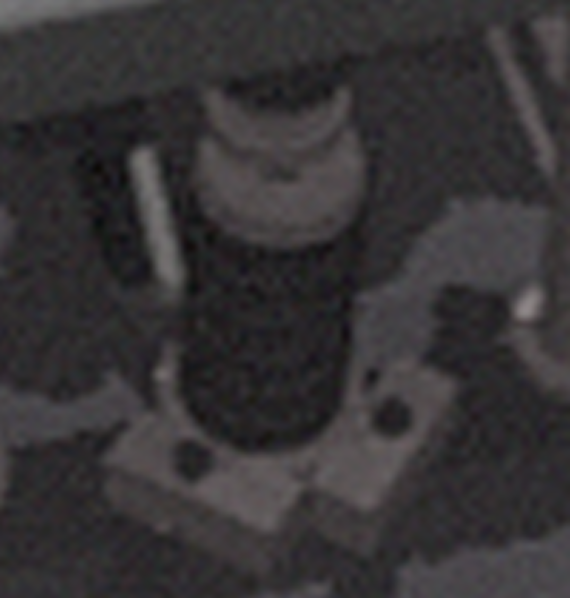

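```bash
python3 - <<'E'
from k import *
s=bot.get_state(); x,y=toC(s["tcp_pos"])
r=bot.movel(W(x+5.5,y,25.2),max_speed=8,threshold=14); print(r); s=rep(); f=s["contact_force"][:2]; print(toC(s["tcp_pos"]),f@cx,f@cy)
show("scene","g2.png")
E
python3 - <<'E'
import cv2
im=cv2.imread("pics/g2.png")[260:470,330:530]; cv2.imwrite("pics/g3.png",cv2.resize(im,None,fx=2.85,fy=2.85,interpolation=cv2.INTER_CUBIC))
E
```

```text
False
11.64 [550.1  18.9  26.2] [ 3.141 -0.544  1.582] [ -7.8 -18.3  16.4] [-1.99  1.57  1.  ] 0.27
(np.float64(-5.330981762208864), np.float64(-2.782922846177939)) -19.34443994214271 4.540918550190717
```

View pics/g3.png

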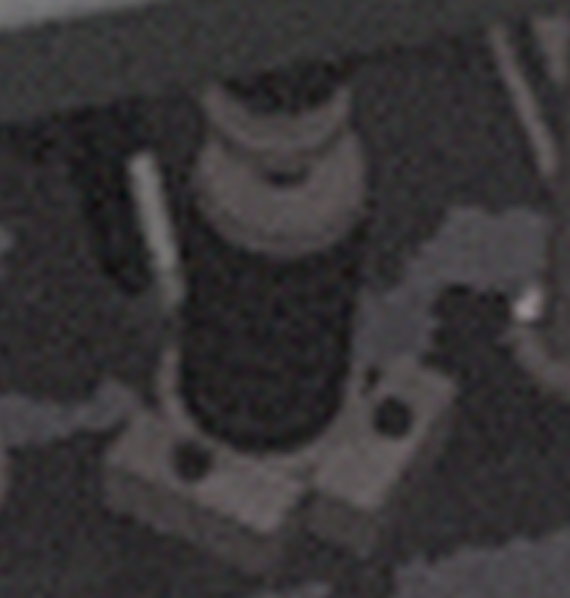

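Run:
```python
from k import *
s=bot.get_state(); x,y=toC(s["tcp_pos"])
bot.movel(W(x-12,y,25.5),max_speed=10); rep()
bot.movel(W(x-60,y-4,27),max_speed=80); rep()
show("scene","h2.png");show("top","h1.png")
im=cv2.imread("pics/h2.png")[260:470,330:530]; cv2.imwrite("pics/h3.png",cv2.resize(im,None,fx=2.85,fy=2.85,interpolation=cv2.INTER_CUBIC))
```

```text
13.43 [548.    7.1  25.5] [ 3.14  -0.552  1.584] [-0.6 -0.  -0.5] [-0.5  -0.02  0.03] 0.26
14.18 [543.5 -41.   26.9] [ 3.14  -0.553  1.583] [ 1.1  0.  -0.2] [-0.51 -0.03  0.02] 0.26
```

View pics/h3.png

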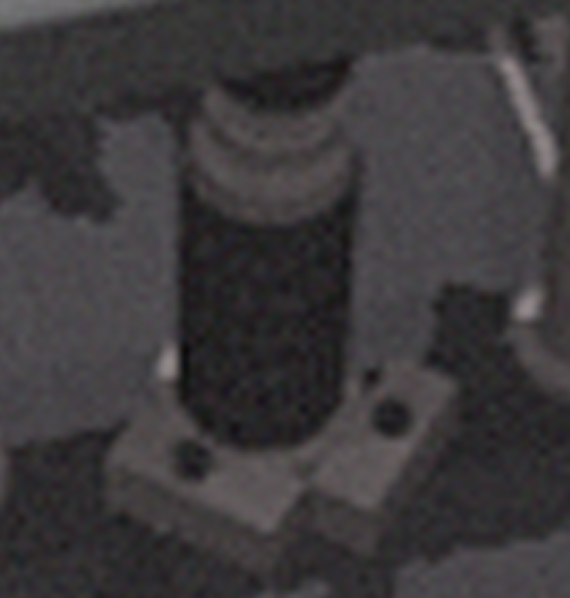

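View pics/h2.png

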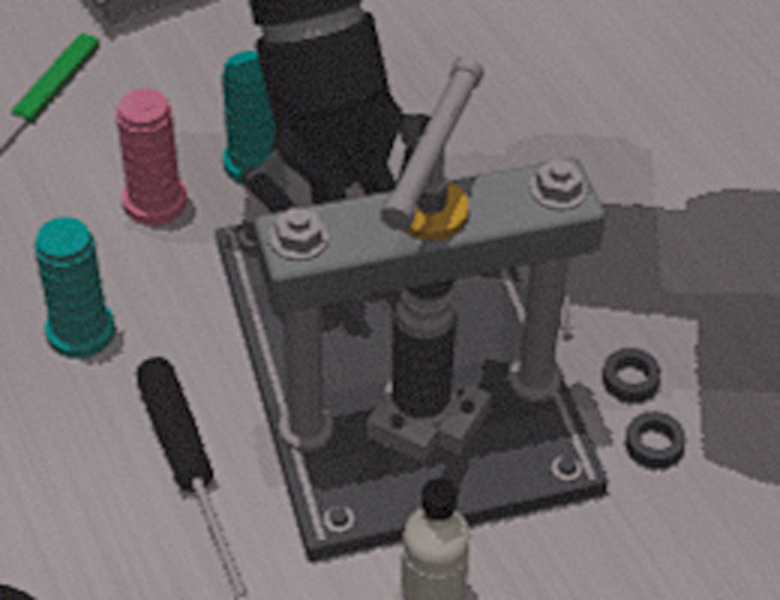

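Run:
```python
from k import *
def ext(x,y,r,z):
    p=np.array([W(x+r*np.cos(t),y+r*np.sin(t),z) for t in np.linspace(0,6.28,200)]); q=((proj("scene",p)+.35-[200,150])*3-[330,260])*2.85
    return q.min(0).round().tolist()+q.max(0).round().tolist()
for x,y in((0,0),(-2,0),(0,-2),(0,2)):
  print(x,y,"foot",ext(x,y,15,115.7),"wtop",ext(x,y,17,110),"wbot",ext(x,y,17,104),"flange top",ext(x,y,23,26), "core bottom",ext(x,y,19,26))
im=cv2.imread("pics/h2.png")[265:365,370:480]; im=cv2.convertScaleAbs(im,alpha=2.2); cv2.imwrite("pics/h4.png",cv2.resize(im,None,fx=6,fy=6,interpolation=cv2.INTER_CUBIC)[:600])
```

```text
0 0 foot [203.0, 60.0, 349.0, 170.0] wtop [193.0, 71.0, 357.0, 195.0] wbot [193.0, 90.0, 356.0, 214.0] flange top [160.0, 301.0, 369.0, 466.0] core bottom [178.0, 315.0, 351.0, 452.0]
-2 0 foot [201.0, 53.0, 346.0, 163.0] wtop [191.0, 64.0, 355.0, 188.0] wbot [190.0, 83.0, 353.0, 207.0] flange top [157.0, 294.0, 366.0, 459.0] core bottom [175.0, 308.0, 348.0, 444.0]
0 -2 foot [194.0, 62.0, 340.0, 172.0] wtop [184.0, 73.0, 348.0, 197.0] wbot [183.0, 92.0, 347.0, 216.0] flange top [151.0, 303.0, 360.0, 468.0] core bottom [169.0, 317.0, 342.0, 453.0]
0 2 foot [213.0, 58.0, 358.0, 168.0] wtop [202.0, 69.0, 367.0, 193.0] wbot [202.0, 88.0, 365.0, 212.0] flange top [168.0, 299.0, 377.0, 464.0] core bottom [186.0, 313.0, 359.0, 450.0]
```

View pics/h4.png

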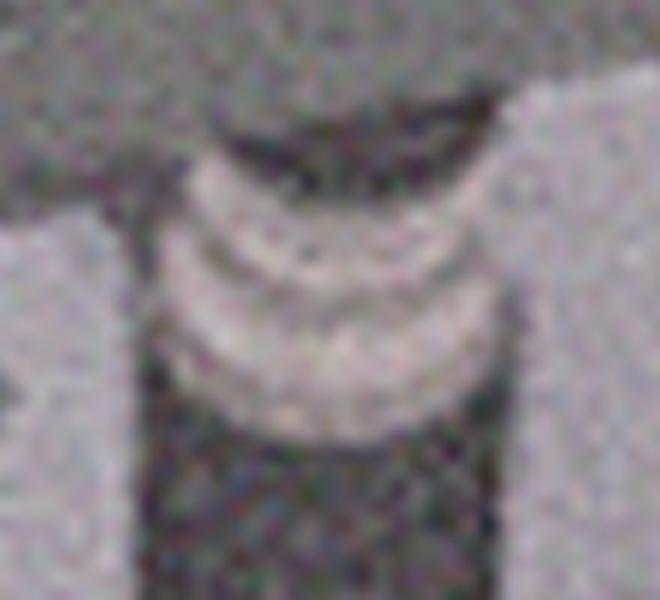

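View pics/h1.png

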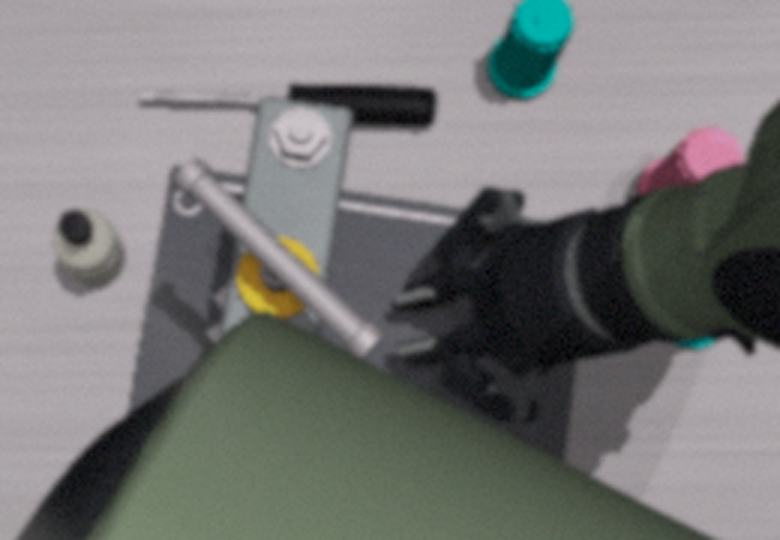

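Run:
```python
from k import *
bot.movel(W(-20,-2,24.2),max_speed=80); s=rep(); print(toC(s["tcp_pos"]))
r=bot.movel(W(-7,-2,24.2),max_speed=10,threshold=7); print(r); s=rep(); f=s["contact_force"][:2]; print(toC(s["tcp_pos"]),f@cx,f@cy)
show("scene","i2.png")
im=cv2.imread("pics/i2.png")[260:470,330:530]; im=cv2.convertScaleAbs(im,alpha=2.);cv2.imwrite("pics/i3.png",cv2.resize(im,None,fx=2.85,fy=2.85,interpolation=cv2.INTER_CUBIC))
```

```text
15.0 [546.9   4.7  24.2] [ 3.14  -0.552  1.584] [-1.2  0.   0.1] [-0.5  -0.06  0.  ] 0.26
(np.float64(-19.852064025545918), np.float64(-2.0439006576374648))
True
16.08 [549.2  14.2  23.8] [ 3.14  -0.548  1.584] [-0.4 -4.4  3.2] [-0.86  0.06  0.07] 0.26
(np.float64(-10.124836017959844), np.float64(-2.6976457293719283)) -4.4340251219641065 -0.33176537823485197
```

View pics/i3.png

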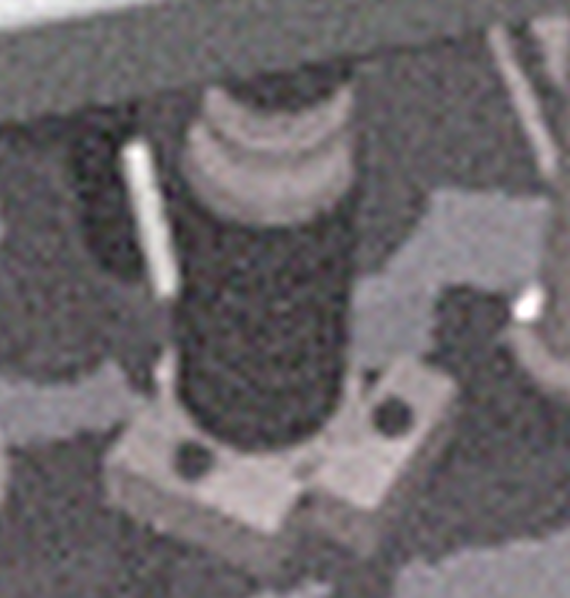

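```bash
cat >> k.py <<'E'
AX=np.array([548.8,24.9])
def hp(q,z,ref=None):
    # joint solution for tool down with bar angle q ; j6 branch -0.89+(q-0.6)
    best=None
    for k in (0,1):
        j=solve_ik([AX[0],AX[1],z],[np.pi,0,(YAW-q+k*np.pi+np.pi)%(2*np.pi)-np.pi])
        if j is None: continue
        j=np.array(j); j6=-0.87+(q-0.617)
        d=abs((j[5]-j6+np.pi)%(2*np.pi)-np.pi)
        if d<0.5: j[5]=j6+((j[5]-j6+np.pi)%(2*np.pi)-np.pi); best=j
    return best
E
python3 - <<'E'
from k import *
s=bot.get_state(); x,y=toC(s["tcp_pos"])
print(hp(.617,320),hp(4.05,220))
bot.movel(W(x-8,y,25),max_speed=15)
bot.movel(W(-115,-18,40),max_speed=150)
bot.movel(W(-120,-18,310),max_speed=300); rep()
j=hp(.617,320); bot.move_j(j); bot.grip(0.7); s=rep()
show("top","j1.png"); show("scene","j2.png")
E
```

```text
[-0.08903638  0.27899551  0.02268759  1.3144884   0.         -0.86853638] [-0.08903638  0.31822707 -0.17617095  1.0763983   0.          2.56446362]
18.71 [544.7 -96.  308.7] [-3.14  -0.55   1.583] [-0.   0.4 -0.6] [-0.56 -0.04 -0.04] 0.26
20.73 [548.8  24.7 320. ] [ 3.142 -0.    -2.362] [ 0.2 -0.2 -0.2] [ 0.05  0.07 -0.03] 0.7
```

View pics/j2.png

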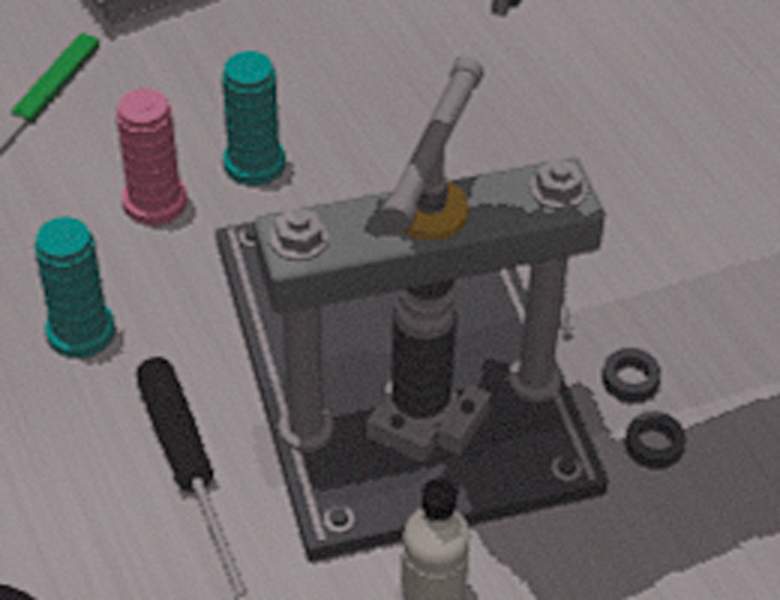

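View pics/j1.png

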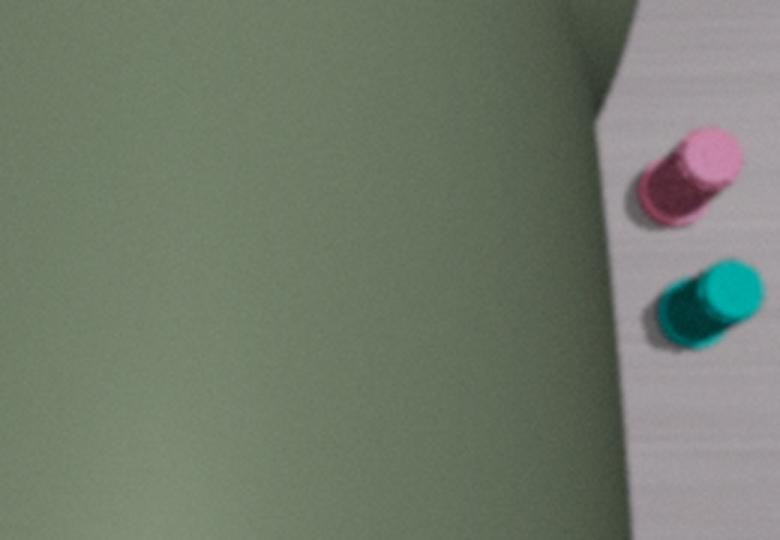

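Run:
```python
from k import *
print(bot.movel([*AX,258],max_speed=150,threshold=10))
print(bot.movel([*AX,227.5],max_speed=80,threshold=10)); s=rep()
bot.grip(0.0,50); s=rep(); print(s["effort"].round(2))
show("scene","k2.png")
```

```text
False
False
21.93 [548.9  24.9 227.8] [-3.141  0.    -2.362] [-0.6 -0.4  0. ] [-0.09 -0.04 -0.01] 0.7
22.47 [548.8  25.2 228. ] [ 3.142e+00  1.000e-03 -2.362e+00] [-1.4  1.3  3.7] [ 0.34  0.32 -0.02] 0.09
[-8.200e-01 -4.200e+01  2.609e+01 -7.200e-01 -4.000e-01  1.000e-02]
```

View pics/k2.png

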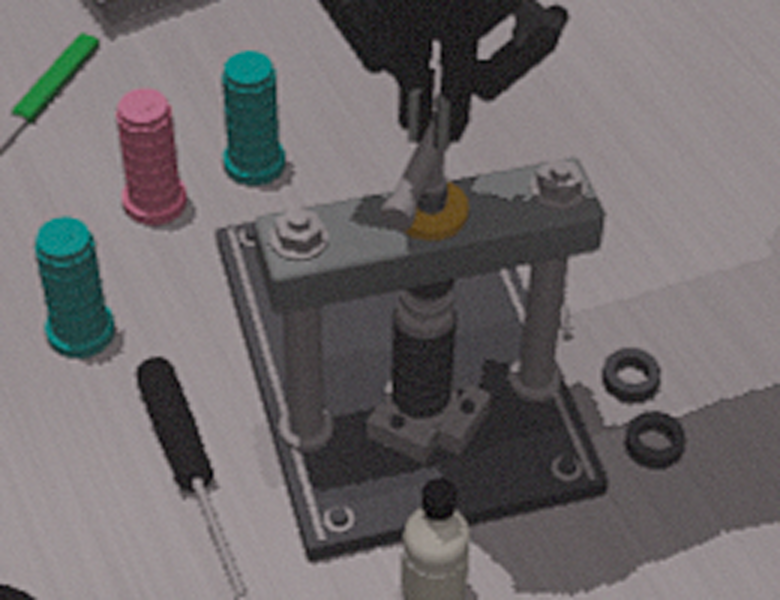

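```bash
cat >> k.py <<'E'
def turn(q,dq=None,zofs=0.5):
    bot.move_j(hp(q,229.0-2.4*q+zofs)); s=bot.get_state()
    yaw=s["orientation"][2]; qa=(YAW-yaw+np.pi-q+np.pi/2)%np.pi-np.pi/2+q
    print(round(s["t"],2),"cmd",round(q,3),"act",round(qa,3),"F",s["contact_force"].round(1),"M",s["wrist_torque"].round(2),"e6",s["effort"][5].round(3),"op",round(s["opening"],3),s["tcp_pos"].round(1)); return s
E
python3 - <<'E'
from k import *
bot.grip(0.0,80); print(rep()["opening"])
for q in (0.7,0.85,1.0): turn(q)
show("scene","l2.png")
E
```

```text
22.73 [548.9  25.2 228. ] [-3.141e+00  1.000e-03 -2.362e+00] [-2.6  2.   5.7] [0.31 0.36 0.01] 0.06
0.062409472372222205
22.98 cmd 0.7 act 0.698 F [-1.5  1.1  4.7] M [0.37 0.33 0.17] e6 0.224 op 0.064 [548.8  25.1 228. ]
23.25 cmd 0.85 act 0.846 F [-0.5  2.3  3.8] M [0.4  0.37 0.11] e6 0.251 op 0.065 [548.9  25.  227.6]
23.52 cmd 1.0 act 0.995 F [-1.5  1.4  4.5] M [0.3  0.29 0.14] e6 0.245 op 0.066 [548.9  24.9 227.2]
```

View pics/l2.png

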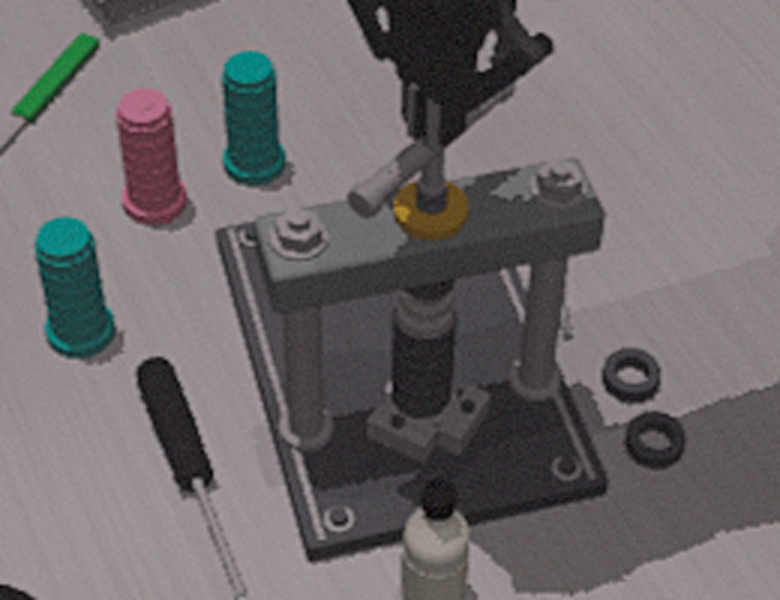

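Run:
```python
from k import *
for q in np.arange(1.2,3.41,0.15): turn(q)
show("scene","m2.png")
```

```text
23.88 cmd 1.2 act 1.197 F [-0.8  1.2  4.2] M [0.34 0.32 0.11] e6 0.224 op 0.065 [548.9  24.9 226.8]
24.14 cmd 1.35 act 1.347 F [-1.2  1.2  5. ] M [0.31 0.3  0.11] e6 0.234 op 0.063 [548.9  24.8 226.4]
24.41 cmd 1.5 act 1.498 F [-2.1  1.3  4.7] M [0.32 0.31 0.21] e6 0.218 op 0.064 [548.9  24.8 226. ]
24.68 cmd 1.65 act 1.648 F [-0.9  1.4  4.5] M [0.26 0.37 0.12] e6 0.218 op 0.068 [548.9  24.7 225.7]
24.94 cmd 1.8 act 1.798 F [-1.4  0.1  5.3] M [0.19 0.31 0.17] e6 0.218 op 0.065 [548.9  24.7 225.3]
25.21 cmd 1.95 act 1.948 F [-1.9  0.2  5.3] M [0.24 0.34 0.14] e6 0.218 op 0.061 [548.9  24.7 224.9]
25.48 cmd 2.1 act 2.098 F [-1.3  1.3  4.7] M [0.17 0.35 0.15] e6 0.218 op 0.061 [548.9  24.6 224.6]
25.74 cmd 2.25 act 2.248 F [-1.7  1.2  5.7] M [0.17 0.36 0.16] e6 0.218 op 0.068 [548.8  24.6 224.2]
26.01 cmd 2.4 act 2.398 F [-2.2 -0.1  5.7] M [0.14 0.41 0.18] e6 0.218 op 0.066 [548.8  24.5 223.8]
26.27 cmd 2.55 act 2.548 F [-1.9  0.6  5.4] M [0.14 0.44 0.2 ] e6 0.218 op 0.065 [548.7  24.6 223.5]
26.54 cmd 2.7 act 2.698 F [-2.1  0.4  5. ] M [0.13 0.44 0.12] e6 0.218 op 0.068 [548.7  24.5 223.1]
26.81 cmd 2.85 act 2.848 F [-1.6 -0.2  5.6] M [0.1  0.47 0.14] e6 0.217 op 0.067 [548.6  24.5 222.8]
27.07 cmd 3.0 act 2.998 F [-2.4  0.5  5.5] M [0.1  0.48 0.16] e6 0.217 op 0.06 [548.6  24.5 222.4]
27.34 cmd 3.15 act 3.148 F [-2.5  0.3  5.5] M [0.16 0.58 0.17] e6 0.222 op 0.065 [548.5  24.5 222.1]
27.61 cmd 3.3 act 3.298 F [-2.6  0.8  7.5] M [0.14 0.64 0.16] e6 0.243 op 0.063 [548.5  24.5 221.8]
```

View pics/m2.png

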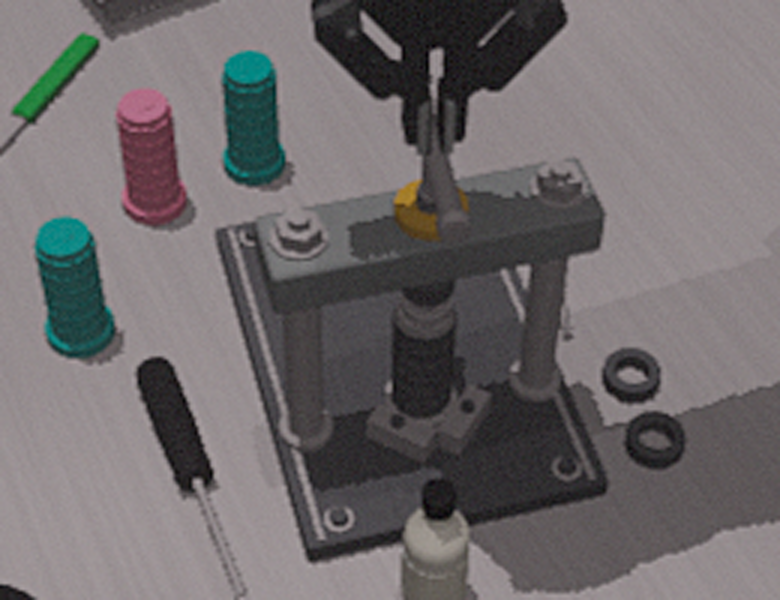

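Run:
```python
from k import *
for q in (3.45,3.6,3.75,3.9,4.02,4.12):
    s=turn(q)
    if s["effort"][5]>0.45: break
```

```text
27.93 cmd 3.45 act 3.448 F [-4.1  0.1  6.9] M [0.16 0.66 0.21] e6 0.269 op 0.065 [548.4  24.5 221.5]
28.19 cmd 3.6 act 3.598 F [-3.4  0.5  7. ] M [0.17 0.74 0.22] e6 0.296 op 0.068 [548.4  24.6 221.2]
28.46 cmd 3.75 act 3.748 F [-4.   0.1  8.3] M [0.17 0.73 0.3 ] e6 0.323 op 0.061 [548.3  24.6 220.9]
28.73 cmd 3.9 act 3.898 F [-3.8  1.3  8.7] M [0.13 0.84 0.3 ] e6 0.349 op 0.066 [548.3  24.6 220.6]
28.98 cmd 4.02 act 4.017 F [-3.6  1.4  8.4] M [0.17 0.88 0.3 ] e6 0.376 op 0.064 [548.3  24.7 220.4]
29.23 cmd 4.12 act 4.117 F [-4.6  1.4  8.9] M [0.22 0.89 0.36] e6 0.39 op 0.069 [548.3  24.7 220.2]
```

Run:
```python
from k import *
turn(4.17)
bot.grip(0.7); rep()
p=bot.get_state()["tcp_pos"]; bot.movel([p[0],p[1],330],max_speed=150); rep()
show("scene","n2.png")
bot.move_ptp([330,-300,330],[np.pi,0,-0.8+0]) ; rep()
show("top","n1.png")
im=cv2.imread("pics/n2.png")[260:470,330:530]; im=cv2.convertScaleAbs(im,alpha=2.);cv2.imwrite("pics/n3.png",cv2.resize(im,None,fx=2.85,fy=2.85,interpolation=cv2.INTER_CUBIC))
```

```text
29.48 cmd 4.17 act 4.167 F [-4.7  0.5  9.6] M [0.21 0.85 0.4 ] e6 0.387 op 0.065 [548.3  24.7 220.1]
30.03 [548.7  24.8 219.2] [-3.141e+00  1.000e-03  3.680e-01] [-0.4  0.6 -0.5] [0.03 0.   0.03] 0.7
30.92 [548.3  24.8 329.1] [-3.141e+00  1.000e-03  3.680e-01] [ 0.8  0.2 -0. ] [-0.   -0.03  0.01] 0.7
32.42 [ 330.5 -299.6  329.9] [-3.141 -0.    -0.799] [ 0.3  0.2 -0.4] [-0.03 -0.04 -0.01] 0.7
```

View pics/n1.png

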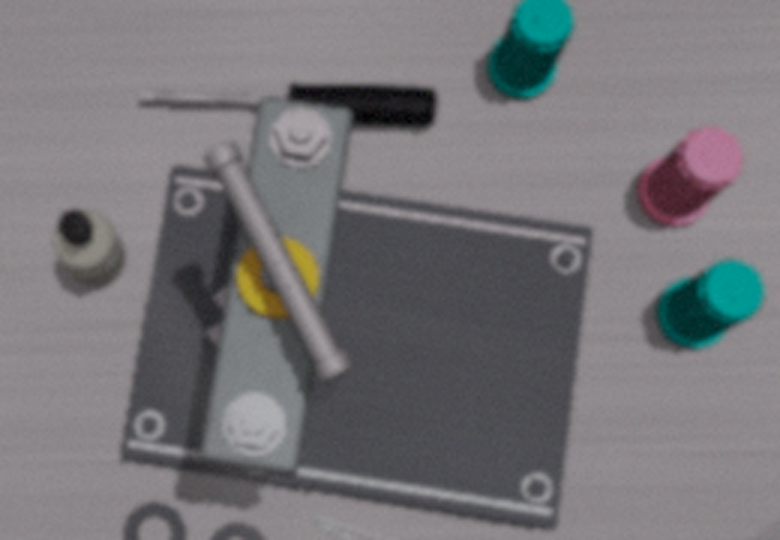

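View pics/n3.png

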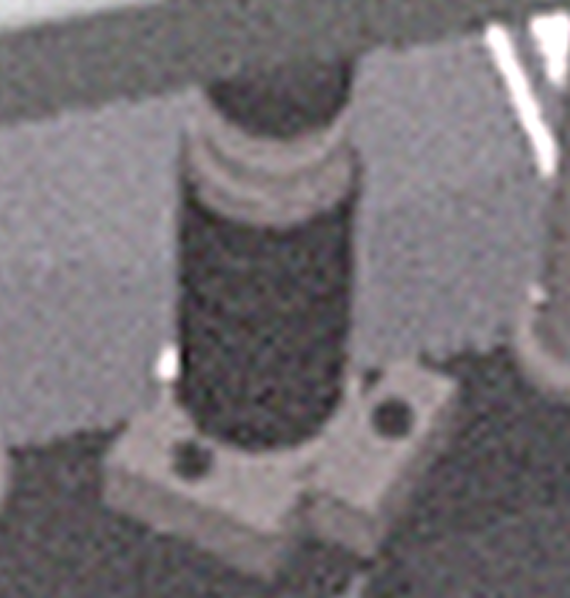

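View pics/n2.png

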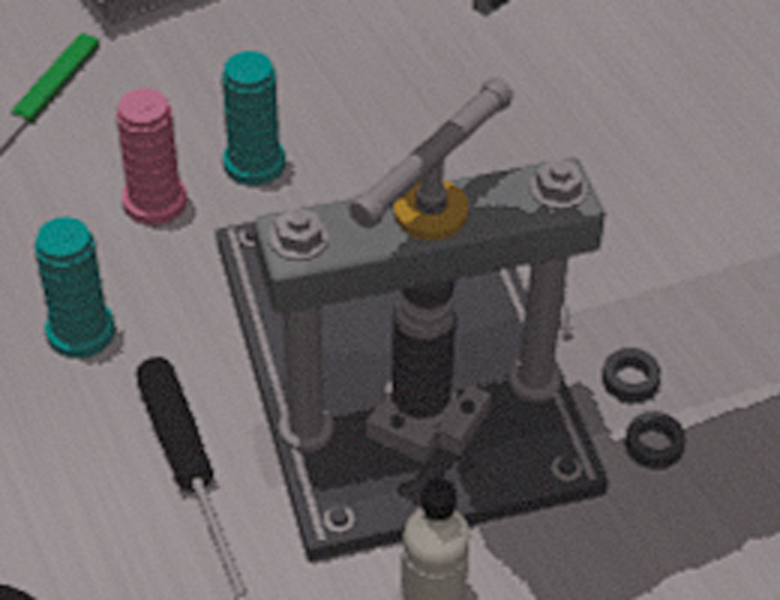

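Run:
```python
from k import *
a=ray("top",(240+222/3-.3,150+157/3-.3),238); b=ray("top",(240+332/3-.3,150+365/3-.3),238)
d=a-b; yaw=np.arctan2(d[1],d[0]); print("q",YAW-yaw, YAW-yaw+np.pi,np.hypot(*d[:2]),((a+b)/2).round(1))
```

```text
q 0.9361282797615877 4.077720933351381 114.25286292829648 [549.1  24.4 238. ]
```

Run:
```python
from k import *
bot.sign_off()
```

```text
the job is handed in; nothing more can be done
```

I slid the stack into the V stop, clamped it about a sixth of a turn past first touch, let go and handed the job in at about 32 s of the 72 s. Sign-off gave no verdict.

- **Stack:** I pushed it low on the bed with the tool leaned back 32°. The last, harder push (about 20 N) made it rock forward slightly. I backed off slowly, it stood upright again, and a light nudge confirmed it was seated. In the final scene view its base lies within about a millimetre of where the seated position should appear.
- **Clamp:** The torque was flat at 0.217 N m until the gripper angle reached about 3.15 rad. It then rose steadily by about 0.18 N m per rad to 0.39. I stopped at a gripper angle of 4.17 rad, about 1.0 rad past touch.
- **Disagreements:** The top camera put the handle at about 4.08 rad, so the bar lagged the gripper by about 0.09 rad. Counted on the bar, touch was near 3.06 rad, so it is still about a sixth of a turn past. In an earlier scene view, before turning, the gap between foot and washer looked 4–5 mm bigger than predicted. The foot still landed close to the expected angle.
- **Bench:** The robot is clear of everything. The bottle, screwdriver, ring cores and pink and turquoise look-alikes look unmoved in the last pictures. The tweezers were only partly in view, and I never moved near them.

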